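# Set and lock the label stop on the bottle jig

### The job

On the green bottle-labelling jig, slide the orange stop along its track until its pointer lines up with the red clip (not the white one), and leave it there. Then take the mallet and knock the brass locking pin down flush with its block, with the mallet only, and stand the mallet back on its head anywhere on the cork mat. Leave the other things on the bench where they are.

Things in the scene. Friction and masses are not known exactly. Their poses are not given: they have to be found in the camera images.
- jig: Green base plate (225 x 380 x 12 mm), fixed to the bench, carrying the track and what follows. Origin at bench height under the middle of the track; z up, y along the track (away from the locking pin), x away from the bottle.
- jig_bottle (a point): Middle of a dark wine bottle held fixed on the jig's -x side, lying along jig y, 75 mm across and 297 mm long, its axis 98 mm from the track's middle line and 53 mm above the bench (top 91 mm); neck (31 mm thick) towards the locking pin. Axes as the jig.
- stop (a joint): Travel of the orange stop along its track: 0 at the end nearest the locking pin, 0.18 m at the other end; grows along the jig's +y; the stop's middle is at jig y = value - 90 mm. It rubs with about 2.5 N and stays where it is left.
- stop_grip (a point): Middle of the orange grip post of the stop: 24 mm (jig x) by 20 mm (jig y), standing on a 12 mm high black foot (44 x 30 mm); the post runs from 36 to 72 mm above the bench, this point is 54 mm up. Axes as the jig.
- stop_pointer (a point): Tip of the thin orange pointer that sticks out on the stop's +x side, level with the middle of the post (jig y), 44 mm from it in x. Axes as the jig. It is lined up when it has the same jig y as the red clip's ridge.
- red_clip: Red clip on the scale strip beside the track, 20 x 12 x 18 mm, with a 3 mm ridge on top that points at the track; fixed. Origin at its underside, in line with the ridge, 61 mm from the track's middle line in jig x. Axes as the jig (y along the track). It may be on either side of the stop.
- white_clip: White clip of the same shape on the same strip, on the other side of the stop: not the mark to use. Fixed.
- lock_pin (a joint): Depth of the locking pin: 0 fully up (14 mm proud of its block), 0.014 m flush with the block's top. Starts within 3 mm of fully up. Stiff: about 8 to 10 N pushes it down, and it stays where it is left.
- pin_top (a point): Centre of the top of the upright brass locking pin, 18 mm across, in a dark steel block (44 x 40 mm, top 60 mm above the bench) at the -y end of the track, at jig x = 0, y = -165 mm; 74 mm above the bench when fully up.
- mat: Cork mat, 260 x 160 x 3 mm (x, y, z), fixed. Origin at the centre of its underside, at bench height.
- mallet: Mallet (0.28 to 0.5 kg) standing on its head on the mat: black rubber head, upright cylinder 50 mm across, 80 mm tall; level wooden handle along the body's -x, 18 mm wide, 22 mm high, middle line 45 mm above the head's underside, ending 172 mm from the head's axis. Origin at the centre of the head's flat underside (striking face); z up. It balances on its head.
- mallet_grip (a point): Point on the handle's middle line, 55 mm from the head's axis along the body's -x, 45 mm above the striking face: a good place to grip (across, 18 mm). Axes as the mallet.
- bottle_green: A standing green wine bottle, 75 mm across, 290 mm tall; origin at the centre of its underside. To be left alone.
- bottle_amber: A standing amber wine bottle, 75 mm across, 300 mm tall; origin at the centre of its underside. To be left alone.
- label_roll: A white roll of labels standing on end, 84 mm across, 60 mm tall; origin at the centre of its underside. To be left alone.
- cup: A white tasting cup, 72 mm across, 80 mm tall; origin at the centre of its underside. To be left alone.
- cork_a: A cork standing on end in a far corner of the cork mat, 24 mm across, 44 mm tall; origin at the centre of its underside. To be left alone.
- cork_b: A cork standing on end beyond the jig, 24 mm across, 44 mm tall; origin at the centre of its underside. To be left alone.
- screwdriver: A screwdriver with a red handle lying beyond the jig, 200 mm long, 26 mm thick; origin at mid-length. To be left alone.

How it is judged:
On the way, in this order (a step that is already met when the one before it is completed fails the run):
1. the stop's pointer rests in line with the red clip (y of stop_pointer in the frame of red_clip between -0.004 and 0.004 m and velocity of joint stop between -0.01 and 0.01 m/s), for 0.3 s.
2. then the locking pin is driven down flush, with the mallet head at the pin (value of joint lock_pin above 0.0115 m and distance between mallet and pin_top below 0.1 m).
At the end, for the whole second after the job is handed in: The stop's pointer is within 4 mm of the red clip's ridge along the track, the locking pin is down to within 2.5 mm of flush, and the mallet stands upright and at rest on its head, its head's centre on the cork mat (all of step 1 and value of joint lock_pin above 0.0115 m and x of mallet in the frame of mat between -0.125 and 0.125 m and y of mallet in the frame of mat between -0.075 and 0.075 m and z of mallet in the frame of mat below 0.012 m and angle between mallet's own z axis and vertical below 0.15 rad and linear speed of mallet below 0.02 m/s); the robot touches nothing.
It fails at once if the gripper or arm presses the locking pin itself (contact force between any of the fingers, the arm and lock_pin above 1 N).
It fails at once if a bystander is shifted by more than 40 mm (distance of any of bottle_green, bottle_amber, label_roll, cup, cork_a, cork_b, screwdriver from where it was at the start of the episode above 0.04 m).
It also fails if it takes over 59 s, if anything falls off the work surface, if the arm or the gripper's body presses on something with over 40 N, if the wrist force passes 120 N, or if a joint passes its speed limit or range.

### The arm

A 6-joint arm with a two-finger parallel gripper is mounted at the origin on the work surface. World frame = base frame: x ahead of the robot, y to its left, z up, the work surface at z = 0. Lengths are in m, angles in rad, forces in N, time in s.
With the tool pointing down it reaches from about 0.35 to 0.8 m from the base axis. Payload 7.3 kg.
Tool frame: the origin (TCP) lies midway between the tips of the shut fingers; the grasp point (between the pads) lies 19 mm behind it (env.grasp_offset is the distance from the TCP to the grasp point, in m); z points along the fingers, y is the line along which they close (so a half turn about z gives the same grasp; the last joint's range is limited). The gripper opens to 85 mm and grips with 20 to 120 N. Pads are 22 mm wide; open, the fingers measure 114 mm over their backs; the gripper's body (76 mm by 85 mm) begins 54 mm behind the grasp point. The pads swing forward as they close: fully open they stand 13 mm farther back than shut.
Start: joints at [-1.457, 0.342, 1.524, -0, 1.275, -0.146], TCP at [0.135, -0.507, 0.231] pointing down, gripper open.
Joint ranges: [-2.53, 2.53], [-0.77, 2.02], [0.04, 2.7], [-1, 4.14], [0.28, 2.66], [-3.11, 3.11]. Speed limits (rad/s): [2.57, 2.57, 3.14, 3.14, 3.14, 3.14].

### API

Orientations are given as a 3x3 rotation matrix whose columns are the frame's x, y, z axes.
In Python, from rig import status, camera, order, env gives the robot as it stands.
- The arm moves only by the shell command python3 -m jog 'ROWS'. ROWS is JSON, a list of rows, each a list of 3 entries, a list of its own where there are three numbers: the turn, a rotation vector about the world's x, y, z in degrees, then the shift along the world's x, y, z in cm, then the finger opening in cm, from 0 to 8.54. A call has 1 to 8 rows; each row shifts and turns the commanded pose from where the row before left it; what a row does not reach is not made up. A row lasts 1/8 s, in which the tool goes at most 62.5 mm and 10.7 degrees, less where a joint would pass 70% of its speed; a pose out of reach is approached as far as the arm can. A call is refused whole if a number of a shift passes 6.25 or a number of a turn 10.7, either way. A call with a gripper value outside its range is refused whole. The fingers move at their own pace and stop on an object; the grip force is fixed at half the most. Time passes only in rows, so rows that do not move let the fingers close. It gives the time, the measured TCP pose, the force, the opening and the grip force at its end, in the units of the state.
- status.observe(): the state, without advancing time (a new reading comes with each control period).
- camera(name): name is "scene" or "top" or "wrist"; returns a dict with "img" (420x560x3 uint8, red, green, blue), "z_map" (420x560 float32, m along the optical axis (not along the pixel's ray), 0 where there is no reading), "mtx" (3x3 intrinsics, pixels), "view" (4x4, takes a point from world to camera coordinates); the wrist camera has in their place "tool_from_camera" (4x4, takes a point from camera to tool coordinates, whose origin is the TCP and whose axes are the flange's). Camera axes: x right, y down, z forward; pixel columns grow to the right and rows downward; lengths in m; the calibration is good to about 2 mm. The wrist camera is an equidistant fisheye: a pixel r from the principal point sees the ray r / f radians off the axis. A picture is of the moment at which its call begins: read the wrist's pose just before it.
- order.sign_off(): hands the job in; it is judged then, once.
The state is a dict: "t": time; "joint_positions": joint angles; "qvel": joint speeds; "joint_torque": joint torques, N m; "ee_pos": TCP position; "orientation": TCP orientation; "ft_force": force on the tool from outside, world axes, zero at the start; "wrist_torque": the same for the moment, N m; "finger_gap": finger opening in m; "finger_force": force on a finger pad.
Only numpy, scipy, OpenCV 4.12 (cv2) and the standard library are available. Lean on these libraries where they do the work, as an engineer would, in place of code of your own. Each camera call takes 0.05 s, during which the arm holds its last target. There are 200 camera calls.

## Working session

There is one attempt and no reset: what is moved stays moved. The work goes in short steps, Python scripts to look and compute and a shell command to move; the robot and the scene stay as the last step left them, time stands still between calls to the robot, and variables do not carry over. Pictures are saved under pics/ and viewed, at most 12 in all, crops included, and the job is handed in when it is done.

```bash
ls; mkdir -p pics; cat > h.py <<'E'
import numpy as np, cv2
from rig import status, camera, order, env
def save(c,n): cv2.imwrite(f'pics/{n}.png',cv2.cvtColor(c['img'],cv2.COLOR_RGB2BGR))
def cloud(c):
    z=c['z_map']; K=c['mtx']; v,u=np.indices(z.shape)
    P=np.stack([(u-K[0,2])/K[0,0]*z,(v-K[1,2])/K[1,1]*z,z],-1)
    V=c['view']; W=(P-V[:3,3])@V[:3,:3]
    W[z==0]=np.nan
    return W
def ray(c,u,v,h):
    K=c['mtx'];V=c['view'];d=V[:3,:3].T@np.array([(u-K[0,2])/K[0,0],(v-K[1,2])/K[1,1],1]);o=-V[:3,:3].T@V[:3,3]
    return o+d*(h-o[2])/d[2]
E
python3 - <<'E'
from h import *
import pickle
for n in('scene','top'):
    c=camera(n); save(c,n); pickle.dump({k:c[k] for k in('img','z_map','mtx','view')},open(n+'.pkl','wb'))
    print(n,c['mtx'].tolist(),c['view'].round(3).tolist())
print(status.observe()['t'],env.grasp_offset)
E
```

```text
pics
scene [[396.9420402595312, 0.0, 278.687735148824], [0.0, 396.9420402595312, 208.7630178633459], [0.0, 0.0, 1.0]] [[0.395, 0.918, -0.02, -0.359], [0.63, -0.287, -0.722, -0.281], [-0.669, 0.273, -0.692, 1.511], [0.0, 0.0, 0.0, 1.0]]
top [[422.24239903228096, 0.0, 278.910757915561], [0.0, 422.24239903228096, 216.2097938642817], [0.0, 0.0, 1.0]] [[-0.017, -1.0, 0.002, 0.138], [-0.984, 0.016, -0.179, 0.567], [0.179, -0.005, -0.984, 1.328], [0.0, 0.0, 0.0, 1.0]]
0.1 0.0187
```

View pics/top.png

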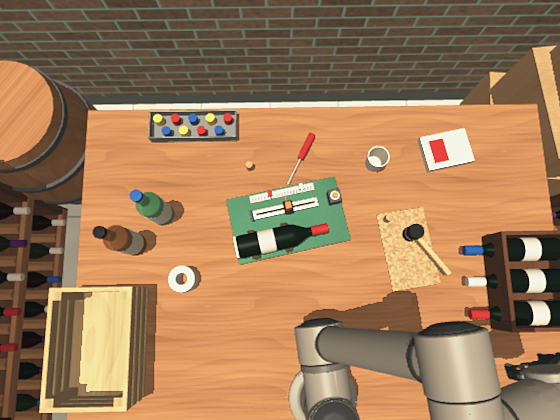

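View pics/scene.png

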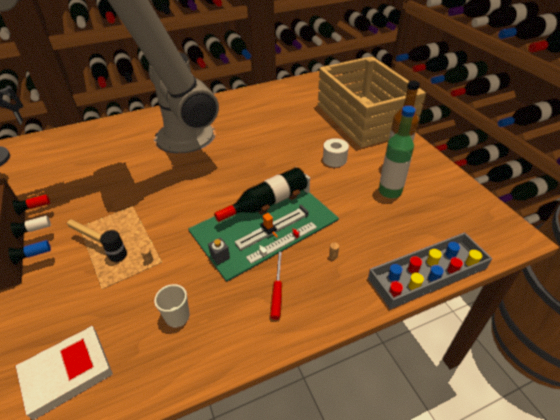

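```bash
python3 - <<'E'
from h import *
import pickle
T=pickle.load(open('top.pkl','rb'));S=pickle.load(open('scene.pkl','rb'))
def crop(c,x0,y0,x1,y1,s): return cv2.resize(cv2.cvtColor(c['img'][y0:y1,x0:x1],cv2.COLOR_RGB2BGR),None,fx=s,fy=s,interpolation=cv2.INTER_CUBIC)
a=crop(T,220,170,360,270,5);cv2.imwrite('pics/c1.png',a)
cv2.imwrite('pics/c2.png',crop(S,180,160,350,280,4))
for n,c in(('top',T),('scene',S)):
    W=cloud(c); hsv=cv2.cvtColor(c['img'],cv2.COLOR_RGB2HSV);H,s,v=[hsv[...,i].astype(int) for i in range(3)]
    x0,y0,x1,y1=(220,170,360,270) if n=='top' else (180,160,350,280)
    R=np.zeros(H.shape,bool);R[y0:y1,x0:x1]=1
    def st(name,m):
        nn,l,sts,cen=cv2.connectedComponentsWithStats((m&R).astype(np.uint8))
        for i in range(1,nn):
            if sts[i,4]>6: p=W[l==i];print(n,name,sts[i].tolist(),cen[i].round(1),np.nanmedian(p,0).round(4),np.nanmax(p[:,2]).round(3))
    g=(H>60)&(H<90)&(s>80)
    st('green',g)
    st('orange',(H>8)&(H<22)&(s>180)&(v>120))
    st('red',((H<6)|(H>174))&(s>170)&(v>80))
    p=W[g&R];p=p[abs(p[:,2]-.012)<.008]
    r=cv2.minAreaRect((p[:,:2]*1000).astype(np.float32));print(n,r, np.nanmedian(p[:,2]))
# mallet
W=cloud(T);hsv=cv2.cvtColor(T['img'],cv2.COLOR_RGB2HSV)
sub=W[200:300,370:460];z=sub[...,2]
hd=sub[z>.07].reshape(-1,3);print('head',cv2.minEnclosingCircle((hd[:,:2]*1000).astype(np.float32)),np.median(hd,0),len(hd))
hn=sub[(z>.04)&(z<.068)].reshape(-1,3);print('handle',cv2.minAreaRect((hn[:,:2]*1000).astype(np.float32)),np.median(hn,0),len(hn))
mm=sub[(z>-.004)&(z<.02)&(hsv[200:300,370:460,1]<0)].reshape(-1,3)
E
```

```text
top green [227, 177, 123, 87, 4187] [291.  219.8] [0.5632 0.0652 0.0133] 0.096
top green [294, 238, 7, 6, 15] [296.6 240.9] [0.4831 0.0728 0.0756] 0.082
top red [268, 190, 3, 7, 16] [269.1 192.6] [0.6529 0.1602 0.0337] 0.038
top red [311, 224, 18, 11, 149] [319.5 229.1] [ 0.5218 -0.0021  0.0666] 0.075
top ((565.5977783203125, 99.5362548828125), (222.27757263183594, 375.73724365234375), 11.719157218933105) 0.012860588963738064
scene green [284, 169, 20, 11, 71] [293.5 174.1] [0.4867 0.2326 0.0893] 0.094
scene green [289, 177, 17, 11, 68] [297.4 182.4] [0.5093 0.2359 0.073 ] 0.083
scene green [261, 184, 6, 3, 12] [263.7 185.1] [0.5006 0.1303 0.0901] 0.093
scene green [254, 186, 6, 4, 8] [256.9 187.4] [0.5035 0.1087 0.0919] 0.094
scene green [190, 189, 148, 91, 4067] [256.9 229. ] [0.57   0.0506 0.0128] 0.091
scene orange [180, 160, 170, 120, 10114] [268.8 216.3] [0.5077 0.1433 0.0008] 0.09
scene orange [263, 213, 10, 14, 87] [267.7 218.9] [0.614  0.0974 0.0713] 0.076
scene orange [273, 232, 4, 5, 13] [274.4 234. ] [0.634  0.106  0.0281] 0.032
scene orange [215, 240, 5, 5, 22] [217.1 241.9] [ 0.6397 -0.0546  0.0732] 0.076
scene orange [232, 254, 46, 26, 575] [261.2 270.9] [7.182e-01 3.600e-02 6.000e-04] 0.005
scene red [215, 206, 21, 15, 181] [225.1 212.7] [ 0.536  -0.0011  0.0636] 0.071
scene red [293, 229, 6, 9, 37] [295.5 233. ] [0.6603 0.158  0.0317] 0.037
scene ((573.1796264648438, 98.7049560546875), (220.28720092773438, 375.0677490234375), 11.4776029586792) 0.012658852801765454
head ((507.9439697265625, -303.9400939941406), 25.592741012573242) [ 0.50780513 -0.3026457   0.08275855] 207
handle ((475.22412109375, -320.64349365234375), (269.9751892089844, 33.09541320800781), 43.729732513427734) [ 0.44413391 -0.35044015  0.05700365] 397
```

View pics/c1.png

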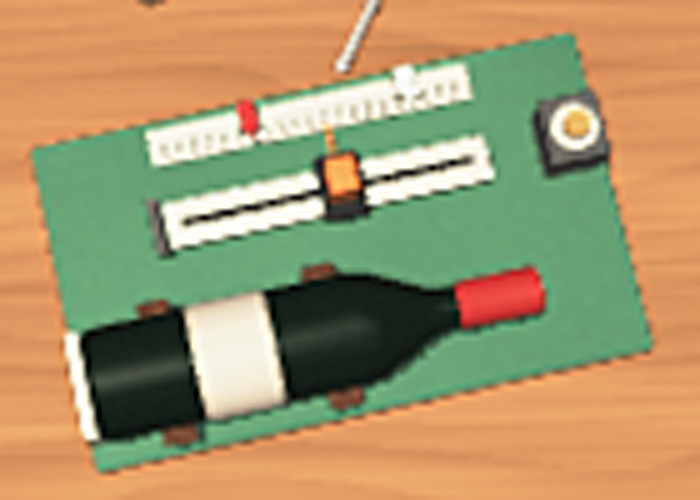

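View pics/c2.png

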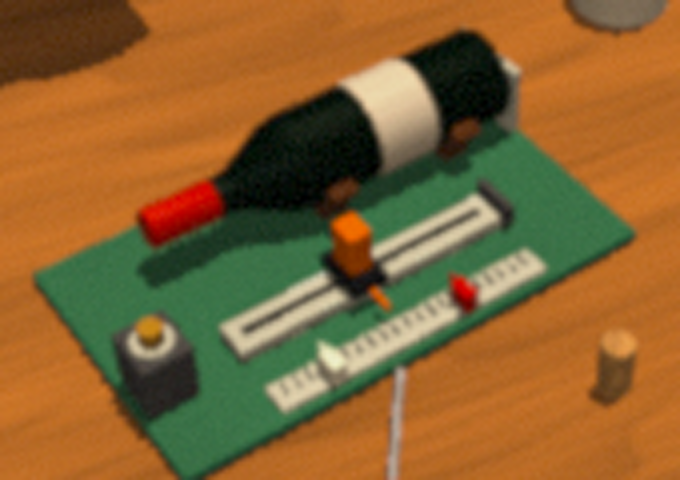

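```bash
python3 - <<'E'
from h import *
import pickle
T=pickle.load(open('top.pkl','rb'));S=pickle.load(open('scene.pkl','rb'))
s=status.observe();print(np.array(s['orientation']).round(3).tolist(),np.array(s['ee_pos']).round(4),s['finger_gap'])
def tri(a,b):
    A=[]
    for c,(u,v) in((T,a),(S,b)):
        P=c['mtx']@c['view'][:3];A+=[u*P[2]-P[0],v*P[2]-P[1]]
    x=np.linalg.svd(np.array(A))[2][-1];return x[:3]/x[3]
f=lambda x,y:(220+x/5-.4,170+y/5-.4)
g=lambda x,y:(180+x/4-.4,160+y/4-.4)
P={}
P['post']=tri(f(343,169),g(350,221));P['pin']=tri(f(576,125),g(150,329));P['red']=tri(f(247,112),g(458,280));P['white']=tri(f(404,79),g(325,349));P['tip']=tri(f(328,132),g(385,302))
for k,p in P.items():print(k,p.round(4))
a=np.radians(11.6);R=np.array([[np.cos(a),-np.sin(a)],[np.sin(a),np.cos(a)]])
for k,p in P.items():print(k,((p-P['pin'])[:2]@R+[0,-.165]).round(4))
# handle: saturated wood colour at z 45..64 connected
for c,(x0,y0,x1,y1) in((T,(370,200,460,300)),(S,(60,210,170,290))):
    W=cloud(c)[y0:y1,x0:x1].reshape(-1,3);d=np.hypot(W[:,0]-.508,W[:,1]+.304)
    h=W[(W[:,2]>.05)&(W[:,2]<.066)&(d>.035)&(d<.165)&((W[:,:2]-[.508,-.304])@[-.75,-.65]>0)]
    l=cv2.fitLine(h[:,:2].astype(np.float32),cv2.DIST_HUBER,0,.01,.01).ravel();print('handle',l,np.degrees(np.arctan2(l[1],l[0])),len(h),np.median(h,0),h.max(0),h.min(0))
    hd=W[(W[:,2]>.078)&(d<.05)];print('head',cv2.minEnclosingCircle((hd[:,:2]*1000).astype(np.float32)),np.median(hd[:,2]))
W=cloud(T);hsv=cv2.cvtColor(T['img'],cv2.COLOR_RGB2HSV)
cv2.imwrite('pics/c3.png',cv2.resize(cv2.cvtColor(T['img'][195:300,365:465],cv2.COLOR_RGB2BGR),None,fx=5,fy=5))
for q in((378,214),(424,208),(438,282),(393,290)):print('mat',ray(T,*q,.003).round(3))
print('corkA',W[214:222,382:392].reshape(-1,3)[np.argmax(W[214:222,382:392,2])])
E
```

```text
[[0.966, 0.257, -0.0], [0.257, -0.966, 0.001], [0.0, -0.001, -1.0]] [ 0.1348 -0.507   0.2307] 0.08549798061813926
post [0.6054 0.0981 0.077 ]
pin [ 0.6344 -0.0541  0.0672]
red [0.653  0.1589 0.0382]
white [0.6738 0.0532 0.0384]
tip [0.6416 0.1067 0.0276]
post [ 0.0022 -0.0101]
pin [ 0.    -0.165]
red [0.061  0.0399]
white [ 0.0602 -0.0678]
tip [ 0.0393 -0.0089]
handle [ 0.7885656   0.61495066  0.42573425 -0.36554593] 37.948338 243 [ 0.42732954 -0.36401821  0.05865135] [ 0.48583607 -0.32132791  0.06529734] [ 0.37273308 -0.41040228  0.05118519]
head ((507.9439697265625, -303.9400939941406), 25.592741012573242) 0.0832217622861945
handle [ 0.8019973   0.5973276   0.4244568  -0.37739292] 36.678734 236 [ 0.43150244 -0.37028945  0.05810477] [ 0.4848347  -0.33209131  0.06398694] [ 0.38011137 -0.41320783  0.05008486]
head ((513.9364624023438, -307.52886962890625), 25.54254913330078) 0.0826689308929977
mat [ 0.58  -0.207  0.003]
mat [ 0.598 -0.365  0.003]
mat [ 0.349 -0.391  0.003]
mat [ 0.325 -0.241  0.003]
corkA [ 0.55952845 -0.23641374  0.05431768]
```

View pics/c3.png

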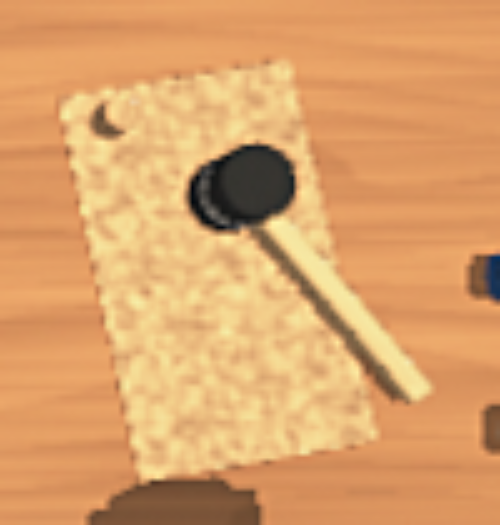

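Top crop: mallet head at (250,183), handle end (425,390), head well on the mat. Heading to the stop.

```bash
python3 -m jog '[[[0,0,-1],[3.4,4.3,0],6],[[0,0,-1],[3.4,4.3,0],6],[[0,0,-1],[3.4,4.3,0],6],[[0,0,-0.3],[3.4,4.3,0],6],[[0,0,0],[3.4,4.3,0],6],[[0,0,0],[3.4,4.3,0],6],[[0,0,0],[3.4,4.3,0],6],[[0,0,0],[3.4,4.3,0],6]]'
```

```text
t: 1.1
ee_pos: [0.4077, -0.1618, 0.2312]
orientation: [[0.98, 0.201, -0.0], [0.201, -0.98, -0.0], [-0.0, 0.0, -1.0]]
ft_force: [0.7, -1.2, 0.2]
finger_gap: 0.0602
finger_force: 0.0
```

```bash
python3 -m jog '[[[0,0,0],[3.25,4.3,-0.5],6],[[0,0,0],[3.25,4.3,-0.5],6],[[0,0,0],[3.25,4.3,-0.5],6],[[0,0,0],[3.25,4.3,-0.5],6],[[0,0,0],[3.25,4.3,-0.5],6],[[0,0,0],[3.25,4.3,-0.5],6],[[0,0,0],[0,0,0],6]]'
cat >> h.py <<'E'
def wrist(n=None):
    s=status.observe(); c=camera('wrist'); c['R']=np.array(s['orientation']);c['p']=np.array(s['ee_pos'])
    if n: save(c,n)
    return c
def wdir(c,u,v):
    K=c['mtx'];a=(u-K[0,2])/K[0,0];b=(v-K[1,2])/K[1,1];r=np.hypot(a,b)
    d=np.array([a,b,0])*(np.sin(r)/max(r,1e-9));d[2]=np.cos(r);M=c['tool_from_camera']
    return c['R']@M[:3,3]+c['p'],c['R']@M[:3,:3]@d
def wray(c,u,v,h):
    o,d=wdir(c,u,v);return o+d*(h-o[2])/d[2]
def wpix(c,X):
    M=c['tool_from_camera'];q=M[:3,:3].T@(c['R'].T@(np.array(X)-c['p'])-M[:3,3]);t=np.arctan2(np.hypot(q[0],q[1]),q[2]);e=q[:2]/np.hypot(*q[:2])*t
    return e*[c['mtx'][0,0],c['mtx'][1,1]]+c['mtx'][:2,2]
E
python3 - <<'E'
from h import *
import pickle
c=wrist('w1');pickle.dump({k:c[k] for k in c},open('w1.pkl','wb'))
print(c['mtx'],c['tool_from_camera'].round(3))
for k,X in dict(post=(.6054,.0981,.072),pin=(.637,-.054,.073),red=(.656,.159,.036),tip=(.645,.106,.03)).items():print(k,wpix(c,X).round(1))
E
```

```text
t: 1.98
ee_pos: [0.6026, 0.0976, 0.1994]
orientation: [[0.979, 0.205, -0.002], [0.205, -0.979, 0.0], [-0.002, -0.001, -1.0]]
ft_force: [0.1, -0.5, 0.3]
finger_gap: 0.06
finger_force: 0.0
[[325.1922621    0.         280.87627614]
 [  0.         325.1922621  204.78679341]
 [  0.           0.           1.        ]] [[-0.001 -0.951 -0.308  0.079]
 [ 1.    -0.001 -0.     0.001]
 [ 0.    -0.308  0.951 -0.142]
 [ 0.     0.     0.     1.   ]]
post [280.5 191.9]
pin [446.  193.4]
red [227.9 118.2]
tip [280.9 139.5]
```

View pics/w1.png

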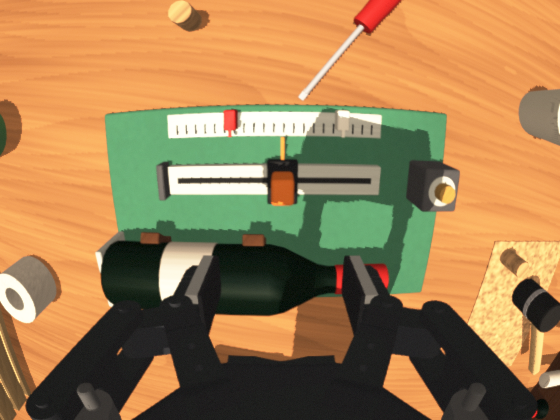

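Wrist view: post about (284,187), pointer tip (283,137), red clip ridge (231,131), pin (446,192), bottle clear of the fingers' path.

```bash
python3 - <<'E'
from h import *
import pickle
c=pickle.load(open('w1.pkl','rb'));hsv=cv2.cvtColor(c['img'],cv2.COLOR_RGB2HSV);H,s,v=[hsv[...,i].astype(int) for i in range(3)]
def m(x0,y0,x1,y1,k):
    ys,xs=np.nonzero(k[y0:y1,x0:x1]);return xs+x0,ys+y0
o=(H>6)&(H<24)&(s>150)&(v>70)
r=((H<6)|(H>174))&(s>140)&(v>70)
x,y=m(262,130,304,160,o);print('pointer',x.min(),x.max(),y.min(),y.max(),[ (yy,x[y==yy].mean()) for yy in range(y.min(),y.max(),4)])
x,y=m(262,165,304,212,o);print('post',x.min(),x.max(),y.min(),y.max(),[(yy,x[y==yy].min(),x[y==yy].max(),int(np.median(v[yy,x[y==yy]]))) for yy in range(y.min(),y.max()+1,4)])
x,y=m(215,100,250,145,r);print('red',[(yy,x[y==yy].min(),x[y==yy].max()) for yy in range(y.min(),y.max()+1,2)])
E
```

```text
pointer 280 284 137 159 [(137, np.float64(282.0)), (141, np.float64(282.5)), (145, np.float64(282.5)), (149, np.float64(282.5)), (153, np.float64(282.5)), (157, np.float64(282.0))]
post 270 294 171 205 [(171, np.int64(274), np.int64(289), 90), (175, np.int64(271), np.int64(293), 152), (179, np.int64(271), np.int64(293), 165), (183, np.int64(270), np.int64(294), 199), (187, np.int64(270), np.int64(294), 198), (191, np.int64(271), np.int64(294), 197), (195, np.int64(271), np.int64(293), 196), (199, np.int64(271), np.int64(293), 196), (203, np.int64(271), np.int64(293), 223)]
red [(110, np.int64(225), np.int64(235)), (112, np.int64(224), np.int64(236)), (114, np.int64(224), np.int64(236)), (116, np.int64(224), np.int64(236)), (118, np.int64(224), np.int64(236)), (120, np.int64(224), np.int64(236)), (122, np.int64(224), np.int64(236)), (124, np.int64(224), np.int64(236)), (126, np.int64(224), np.int64(236)), (128, np.int64(224), np.int64(235)), (130, np.int64(228), np.int64(230)), (132, np.int64(229), np.int64(230)), (134, np.int64(229), np.int64(230)), (136, np.int64(229), np.int64(230))]
```

```bash
python3 - <<'E'
from h import *
import pickle
c=pickle.load(open('w1.pkl','rb'));z=c['z_map']
def dep(u,v):
    o,d=wdir(c,u,v); f=c['R']@c['tool_from_camera'][:3,2];return o+d*z[v,u]/(d@f)
for n,q in dict(post=(282,192),tip=(282,142),ridge=(229,133),clip=(230,118),pin=(446,192)).items():
    print(n,dep(*q).round(4))
a=np.radians(11.6);R=np.array([[np.cos(a),-np.sin(a)],[np.sin(a),np.cos(a)]])
P=dict(post=wray(c,282.2,193,.072),post0=wray(c,282.2,183,.072),post1=wray(c,282.2,204,.072),tip=wray(c,282.5,140,.030),ridge=wray(c,229.5,133,.030),clip=wray(c,230,119,.035),pin=wray(c,446.5,193,.073))
for k,p in P.items():print(k,p.round(4),((p-P['pin'])[:2]@R+[0,-.165]).round(4))
E
```

```text
post [0.6054 0.0968 0.0713]
tip [0.6426 0.1044 0.0276]
ridge [0.6419 0.1559 0.0328]
clip [0.6562 0.1576 0.0324]
pin [ 0.6384 -0.0533  0.0734]
post [0.6047 0.0965 0.072 ] [-0.0018 -0.0106]
post0 [0.6134 0.0983 0.072 ] [ 0.0071 -0.0106]
post1 [0.595  0.0944 0.072 ] [-0.0117 -0.0106]
tip [0.6448 0.1044 0.03  ] [ 0.0391 -0.0109]
ridge [0.6416 0.1558 0.03  ] [0.0463 0.0401]
clip [0.6555 0.157  0.035 ] [0.0601 0.0385]
pin [ 0.6375 -0.0544  0.073 ] [ 0.    -0.165]
```

```bash
python3 -m jog '[[[0,0,0],[0.2,-0.1,-4],6],[[0,0,0],[0,0,-4],6],[[0,0,0],[0,0,-4],6],[[0,0,0],[0,0,-2.5],6],[[0,0,0],[0,0,-1.2],6],[[0,0,0],[0,0,0],1.5],[[0,0,0],[0,0,0],1.5],[[0,0,0],[0,0,0],1.5]]'
```

```text
t: 3.02
ee_pos: [0.6046, 0.0937, 0.046]
orientation: [[0.98, 0.201, 0.002], [0.201, -0.98, 0.0], [0.002, 0.0, -1.0]]
ft_force: [-2.5, -0.5, 5.4]
finger_gap: 0.0192
finger_force: 59.3
```

```bash
python3 -m jog '[[[0,0,0],[-0.2,1,0],1.5],[[0,0,0],[-0.2,1,0],1.5],[[0,0,0],[-0.2,1,0],1.5],[[0,0,0],[-0.2,1,0],1.5],[[0,0,0],[-0.2,0.9,0],1.5],[[0,0,0],[0,0,0],1.5],[[0,0,0],[0,0,0],1.5]]'
python3 - <<'E'
from h import *
c=wrist('w2');cv2.imwrite('pics/w2c.png',cv2.cvtColor(cv2.resize(c['img'][90:300,180:380],None,fx=3,fy=2.8),cv2.COLOR_RGB2BGR)[:590])
print(wpix(c,(.656,.158,.033)))
s=camera('scene');t=camera('top');save(s,'s2');save(t,'t2')
E
```

```text
t: 3.9
ee_pos: [0.5943, 0.1434, 0.046]
orientation: [[0.98, 0.201, 0.002], [0.201, -0.98, 0.001], [0.002, -0.0, -1.0]]
ft_force: [-1.6, 1.0, 6.5]
finger_gap: 0.0191
finger_force: 59.7
[275.6494168  134.98692938]
```

View pics/w2.png

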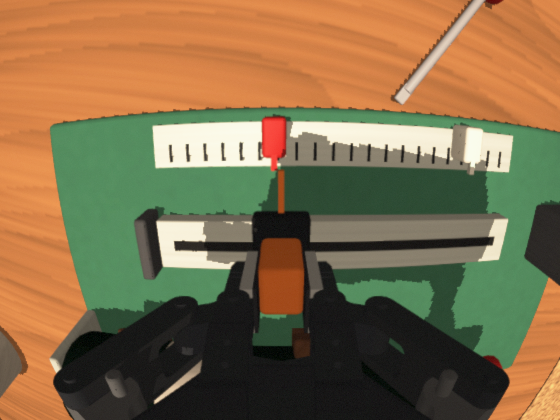

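Pointer tip (281,171) is about 6 px short of the red ridge (275,165).

```bash
cat >> h.py <<'E'
def lineup(c):
    hsv=cv2.cvtColor(c['img'],cv2.COLOR_RGB2HSV);H,s,v=[hsv[...,i].astype(int) for i in range(3)]
    o=(H>6)&(H<24)&(s>120)&(v>60);r=((H<6)|(H>174))&(s>140)&(v>70)
    o[:165]=0;o[202:]=0;o[:,:255]=0;o[:,310:]=0
    r[:100]=0;r[:,:245]=0;r[200:]=0;r[:,310:]=0
    a=np.radians(11.6);J=np.array([-np.sin(a),np.cos(a)])
    y,x=np.nonzero(r);rows=[(k,x[y==k].min(),x[y==k].max()) for k in range(y.min(),y.max()+1,3)];print('red',rows)
    w=[(k,x[y==k].mean()) for k in range(y.min(),y.max()+1) if (x[y==k].max()-x[y==k].min())<8 and k>150]
    w=np.mean(w,0);yo,xo=np.nonzero(o);p=(xo.mean(),yo.mean());print('ridge',w,'ptr',p,yo.min(),yo.max())
    pin=np.array([.638,-.054])
    for h in(.028,.033):print(h,(wray(c,w[1],w[0],h)[:2]-pin)@J-.165,(wray(c,*p,h)[:2]-pin)@J-.165)
E
python3 - <<'E'
from h import *
lineup(wrist())
E
```

```text
red [(117, np.int64(265), np.int64(283)), (120, np.int64(262), np.int64(285)), (123, np.int64(262), np.int64(285)), (126, np.int64(262), np.int64(285)), (129, np.int64(262), np.int64(285)), (132, np.int64(262), np.int64(285)), (135, np.int64(262), np.int64(285)), (138, np.int64(262), np.int64(285)), (141, np.int64(262), np.int64(285)), (144, np.int64(262), np.int64(285)), (147, np.int64(262), np.int64(285)), (150, np.int64(262), np.int64(285)), (153, np.int64(262), np.int64(285)), (156, np.int64(263), np.int64(283)), (159, np.int64(272), np.int64(277)), (162, np.int64(272), np.int64(276)), (165, np.int64(271), np.int64(276)), (168, np.int64(271), np.int64(276))]
ridge [164.         273.80769231] ptr (np.float64(280.83549783549785), np.float64(185.0)) 167 201
0.028 0.04006336530730342 0.03655997148174356
0.033 0.03995081093412256 0.036556818473470976
```

```bash
python3 -m jog '[[[0,0,0],[-0.07,0.34,0],1.5],[[0,0,0],[0,0,0],1.5],[[0,0,0],[0,0,0],1.5]]'; python3 - <<'E'
from h import *
lineup(wrist())
E
python3 -m jog '[[[0,0,0],[0,0,0],5],[[0,0,0],[0,0,0],5],[[0,0,0],[0,0,0],5]]'; python3 - <<'E'
from h import *
lineup(wrist('w3'))
E
```

```text
t: 4.47
ee_pos: [0.5938, 0.1461, 0.046]
orientation: [[0.98, 0.201, 0.002], [0.201, -0.98, -0.0], [0.002, 0.001, -1.0]]
ft_force: [-1.9, -0.8, 7.1]
finger_gap: 0.0188
finger_force: 59.6
red [(117, np.int64(270), np.int64(288)), (120, np.int64(268), np.int64(290)), (123, np.int64(268), np.int64(291)), (126, np.int64(268), np.int64(291)), (129, np.int64(268), np.int64(291)), (132, np.int64(268), np.int64(291)), (135, np.int64(268), np.int64(291)), (138, np.int64(268), np.int64(291)), (141, np.int64(268), np.int64(291)), (144, np.int64(268), np.int64(291)), (147, np.int64(268), np.int64(291)), (150, np.int64(268), np.int64(290)), (153, np.int64(268), np.int64(290)), (156, np.int64(270), np.int64(289)), (159, np.int64(277), np.int64(282)), (162, np.int64(277), np.int64(281)), (165, np.int64(277), np.int64(281)), (168, np.int64(277), np.int64(281))]
ridge [164.         279.15384615] ptr (np.float64(281.02222222222224), np.float64(185.36444444444444)) 165 201
0.028 0.040102303440303716 0.03917600614519509
0.033 0.040078079393331884 0.03918070801227763
t: 4.9
ee_pos: [0.5932, 0.146, 0.0442]
[... 340 characters left out ...]
p.int64(268), np.int64(291)), (133, np.int64(268), np.int64(291)), (136, np.int64(268), np.int64(291)), (139, np.int64(268), np.int64(291)), (142, np.int64(268), np.int64(291)), (145, np.int64(268), np.int64(291)), (148, np.int64(268), np.int64(291)), (151, np.int64(268), np.int64(291)), (154, np.int64(269), np.int64(290)), (157, np.int64(277), np.int64(283)), (160, np.int64(277), np.int64(282)), (163, np.int64(277), np.int64(282)), (166, np.int64(277), np.int64(282)), (169, np.int64(278), np.int64(281))]
ridge [163.  279.5] ptr (np.float64(280.9955947136564), np.float64(185.28193832599118)) 169 201
0.028 0.040012639619739915 0.03928605439168256
0.033 0.039990549530322106 0.03928692853416127
```

```bash
python3 -m jog '[[[0,0,0],[0,0,3],6],[[0,0,0],[0,0,5],6],[[0,0,0],[0,0,5],6],[[0,0,5],[-1.4,-5.4,2],6],[[0,0,5],[-1.4,-5.4,0],6],[[0,0,5],[-1.4,-5.4,0],6],[[0,0,5],[-1.4,-5.4,0],6],[[0,0,5],[-1.4,-5.4,0],6]]'
python3 -m jog '[[[0,0,0.7],[-1.4,-5.4,0],6],[[0,0,0],[-1.4,-5.4,0],6],[[0,0,0],[-1.4,-5.4,0],6],[[0,0,0],[-1.4,-4.8,0],6],[[0,0,0],[0,0,0],6]]'
python3 - <<'E'
from h import *
import pickle
c=wrist('w4');pickle.dump(dict(c),open('w4.pkl','wb'))
t=camera('top');s=camera('scene');save(s,'s4')
E
```

```text
t: 5.95
ee_pos: [0.5226, -0.1256, 0.1944]
orientation: [[0.801, 0.598, 0.0], [0.598, -0.801, -0.0], [0.0, 0.0, -1.0]]
ft_force: [0.6, -1.1, -0.1]
finger_gap: 0.0601
finger_force: 0.0
t: 6.58
ee_pos: [0.4658, -0.3372, 0.1939]
orientation: [[0.798, 0.602, -0.0], [0.602, -0.798, -0.001], [-0.001, 0.0, -1.0]]
ft_force: [0.0, 0.9, 0.1]
finger_gap: 0.0602
finger_force: 0.0
```

View pics/w4.png

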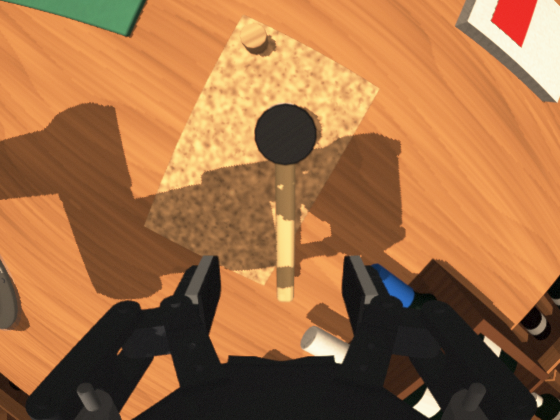

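Head top centre (285,134), handle vertical at u≈286, ending (285,299): well aligned.

```bash
python3 - <<'E'
from h import *
import pickle
c=pickle.load(open('w4.pkl','rb'))
h=wray(c,285.5,134,.083);a=wray(c,286,180,.059);b=wray(c,285.5,299,.059)
d=(h-b)[:2];d/=np.linalg.norm(d)
print(h,a,b,np.linalg.norm((h-b)[:2]),np.degrees(np.arctan2(d[1],d[0])),'grip',h[:2]-.055*d, c['p'])
z=c['z_map'];f=c['R']@c['tool_from_camera'][:3,2]
for u,v in((285,134),(286,230)):
    o,dd=wdir(c,u,v);print((o+dd*z[v,u]/(dd@f)).round(4))
E
```

```text
[ 0.51150356 -0.30781156  0.083     ] [ 0.47797808 -0.33417928  0.059     ] [ 0.37924448 -0.40878006  0.059     ] 0.16639441150702694 37.35863952211623 grip [ 0.46778665 -0.34118568] [ 0.46584719 -0.33717836  0.19388103]
[ 0.5113 -0.3075  0.0832]
[ 0.44   -0.3631  0.0576]
```

```bash
python3 -m jog '[[[0,0,0],[0.2,-0.4,-4],6],[[0,0,0],[0,0,-4],6],[[0,0,0],[0,0,-4],6],[[0,0,0],[0,0,-3],6],[[0,0,0],[0,0,-1.4],6],[[0,0,0],[0,0,0],6],[[0,0,0],[0,0,0],1],[[0,0,0],[0,0,0],1]]'
python3 -m jog '[[[0,0,0],[0,0,0],1],[[0,0,0],[0,0,0],1],[[0,0,0],[0,0,1],1],[[0,0,0],[0,0,2],1]]'
```

```text
t: 7.72
ee_pos: [0.4698, -0.3385, 0.0316]
orientation: [[0.796, 0.606, 0.002], [0.606, -0.796, -0.002], [0.0, 0.002, -1.0]]
ft_force: [-0.1, -1.0, -0.7]
finger_gap: 0.0244
finger_force: 0.0
t: 8.22
ee_pos: [0.4681, -0.3371, 0.0596]
orientation: [[0.796, 0.606, -0.003], [0.606, -0.796, 0.002], [-0.001, -0.004, -1.0]]
ft_force: [0.1, -0.0, -3.7]
finger_gap: 0.0171
finger_force: 58.7
```

```bash
python3 -m jog '[[[0,0,0],[0,0,4],1],[[0,0,0],[0,0,5],1],[[0,0,0],[2,4,0.5],1],[[0,0,0],[2.5,5,0],1],[[0,0,0],[2.5,5,0],1],[[0,0,0],[2.5,5,0],1],[[0,0,0],[2,4,0],1],[[0,0,0],[1.2,2.4,0],1]]'
python3 -m jog '[[[0,0,0],[0,0,0],1],[[0,0,0],[0,0,0],1]]'
python3 - <<'E'
from h import *
import pickle
t=camera('top');s=camera('scene')
for n,c in(('t5',t),('s5',s)):
    save(c,n);pickle.dump({k:c[k] for k in('img','z_map','mtx','view')},open(n+'.pkl','wb'))
W=cloud(t)
P=W[150:290,240:440].reshape(-1,3);
a=cv2.cvtColor(s['img'][150:300,150:350],cv2.COLOR_RGB2BGR);b=cv2.cvtColor(t['img'][130:280,250:450],cv2.COLOR_RGB2BGR)
cv2.imwrite('pics/v5.png',cv2.resize(np.vstack([a,b]),None,fx=2,fy=2))
E
```

```text
t: 9.22
ee_pos: [0.5961, -0.0815, 0.1549]
orientation: [[0.794, 0.607, -0.002], [0.607, -0.794, 0.001], [-0.001, -0.002, -1.0]]
ft_force: [-0.5, -0.3, -4.4]
finger_gap: 0.017
finger_force: 59.1
t: 9.48
ee_pos: [0.5955, -0.0843, 0.155]
orientation: [[0.796, 0.606, -0.002], [0.606, -0.796, -0.0], [-0.001, -0.001, -1.0]]
ft_force: [0.0, -0.7, -4.2]
finger_gap: 0.0173
finger_force: 59.1
```

View pics/v5.png

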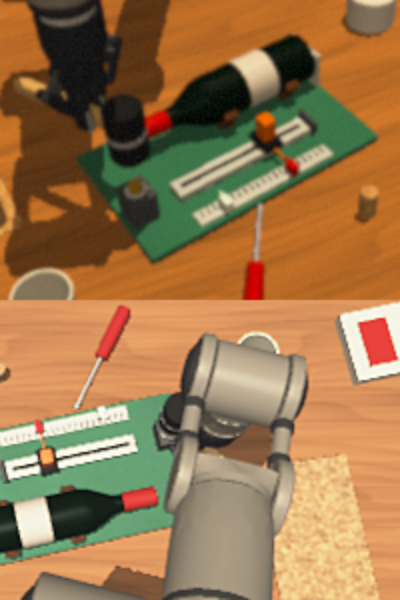

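Head hangs over the pin block, roughly upright; checking its centre numerically.

```bash
python3 - <<'E'
from h import *
import pickle
c=pickle.load(open('s5.pkl','rb'));W=cloud(c)
hsv=cv2.cvtColor(c['img'],cv2.COLOR_RGB2HSV)
P=W[195:235,198:228].reshape(-1,3)
d=np.hypot(P[:,0]-.639,P[:,1]+.053);P=P[(d<.04)&(P[:,2]>.1)]
print(P[:,2].max(),P[:,2].min());top=P[P[:,2]>np.nanpercentile(P[:,2],98)-.006]
print(cv2.minEnclosingCircle((top[:,:2]*1000).astype(np.float32)),len(top))
A=np.c_[top[:,:2],np.ones(len(top))];print('plane',np.linalg.lstsq(A,top[:,2],rcond=None)[0])
E
```

```text
0.2100085744271108 0.12514291533489247
((639.3243408203125, -53.01173400878906), 25.08271026611328) 256
plane [-0.02097265 -0.00493552  0.21934611]
```

```bash
python3 -m jog '[[[0,0,0],[0,0,-2],1],[[0,0,0],[0,0,-2],1],[[0,0,0],[0,0,-1],1],[[0,0,0],[0,0,-0.5],1],[[0,0,0],[0,0,-0.4],1],[[0,0,0],[0,0,-0.3],1],[[0,0,0],[0,0,-0.3],1],[[0,0,0],[0,0,0],1]]'
```

```text
t: 10.58
ee_pos: [0.5966, -0.0844, 0.0912]
orientation: [[0.796, 0.606, 0.001], [0.606, -0.796, -0.001], [0.001, 0.002, -1.0]]
ft_force: [-3.1, -2.2, 3.6]
finger_gap: 0.0172
finger_force: 60.2
```

```bash
python3 -m jog '[[[0,0,0],[0,0,-0.3],1],[[0,0,0],[0,0,-0.3],1],[[0,0,0],[0,0,-0.2],1],[[0,0,0],[0,0,0],1]]'; python3 - <<'E'
from h import *
c=camera('scene');W=cloud(c);P=W[190:260,190:240].reshape(-1,3)
d=np.hypot(P[:,0]-.639,P[:,1]+.053);P=P[(d<.024)&(P[:,2]>.1)]
top=P[P[:,2]>.13];A=np.c_[top[:,:2]-[.639,-.053],np.ones(len(top))];print('plane',np.linalg.lstsq(A,top[:,2],rcond=None)[0],P[:,2].max(),len(top))
E
```

```text
t: 11.08
ee_pos: [0.5968, -0.085, 0.088]
orientation: [[0.795, 0.606, 0.004], [0.606, -0.795, -0.003], [0.002, 0.005, -1.0]]
ft_force: [-17.7, -3.1, 34.6]
finger_gap: 0.0171
finger_force: 65.1
plane [-1.25512852 -1.2680392   0.15799218] 0.2515054660415921 323
```

```bash
python3 -m jog '[[[0,0,0],[0,0,0.5],1],[[0,0,0],[0,0,2.5],1],[[0,0,0],[0,0,3],1],[[0,0,0],[-1.2,-2.4,0.5],1],[[0,0,0],[-2,-4,0],1],[[0,0,0],[-2.5,-5,0],1],[[0,0,0],[-2.5,-5,0],1],[[0,0,0],[-2.5,-5,0],1]]'
python3 -m jog '[[[0,0,0],[-2,-4,0],1],[[0,0,0],[-1,0,0],1],[[0,0,0],[0,0,0],1]]'
python3 - <<'E'
from h import *
c=camera('scene');save(c,'s6');t=camera('top')
a=cv2.resize(c['img'][190:290,180:320],None,fx=4,fy=4)
b=cv2.resize(c['img'][180:300,50:190],None,fx=4,fy=4)
cv2.imwrite('pics/v6.png',cv2.resize(cv2.cvtColor(np.vstack([a,b]),cv2.COLOR_RGB2BGR),None,fx=.66,fy=.66))
W=cloud(c)
for u in range(214,221):print(W[238:248:2,u,2].round(3))
P=W[160:290,40:190].reshape(-1,3);d=np.hypot(P[:,0]-.50,P[:,1]+.31);P=P[(d<.045)&(P[:,2]>.13)&(P[:,2]<.23)];print(len(P),P.max(0),P.min(0))
E
```

```text
t: 12.12
ee_pos: [0.4888, -0.2992, 0.1465]
orientation: [[0.795, 0.606, 0.001], [0.606, -0.795, 0.0], [0.001, 0.0, -1.0]]
ft_force: [0.5, -0.3, -3.7]
finger_gap: 0.0169
finger_force: 59.3
t: 12.5
ee_pos: [0.4588, -0.3374, 0.1466]
orientation: [[0.796, 0.605, -0.001], [0.605, -0.796, 0.001], [0.0, -0.001, -1.0]]
ft_force: [0.0, -0.4, -3.5]
finger_gap: 0.0167
finger_force: 59.4
[0.013 0.06  0.063 0.062 0.062]
[0.013 0.059 0.061 0.059 0.062]
[0.013 0.06  0.06  0.059 0.063]
[0.062 0.061 0.058 0.059 0.062]
[0.059 0.062 0.061 0.06  0.06 ]
[0.063 0.059 0.063 0.062   nan]
[0.062 0.059 0.059 0.06  0.061]
931 [ 0.52731097 -0.28047836  0.22982128] [ 0.45532122 -0.35380281  0.13008096]
```

View pics/v6.png

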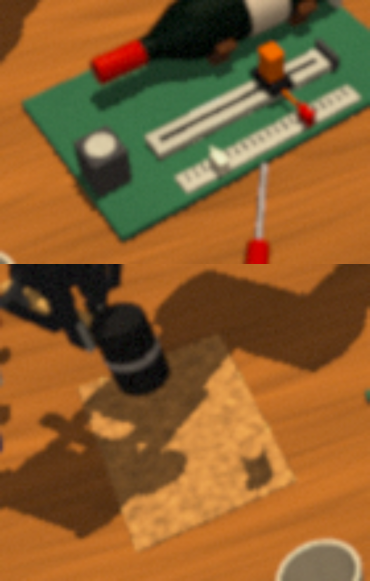

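Pin is level with its block (heights all ≈60 mm), the pointer is at the red clip; head hangs above the mat. Lowering it.

```bash
python3 -m jog '[[[0,0,0],[0,0,-4],1],[[0,0,0],[0,0,-4],1],[[0,0,0],[0,0,-2],1],[[0,0,0],[0,0,-0.8],1],[[0,0,0],[0,0,-0.4],1],[[0,0,0],[0,0,-0.3],1],[[0,0,0],[0,0,0],1],[[0,0,0],[0,0,0],1]]'; python3 - <<'E'
from h import *
c=camera('scene');W=cloud(c);P=W[200:280,70:160].reshape(-1,3)
d=np.hypot(P[:,0]-.502,P[:,1]+.307);t=P[(d<.024)&(P[:,2]>.06)&(P[:,2]<.1)];t=t[t[:,2]>np.percentile(t[:,2],98)-.012]
A=np.c_[t[:,:2]-[.502,-.307],np.ones(len(t))];print(np.linalg.lstsq(A,t[:,2],rcond=None)[0],len(t))
E
```

```text
t: 13.6
ee_pos: [0.4594, -0.3382, 0.0329]
orientation: [[0.796, 0.606, 0.001], [0.606, -0.796, -0.001], [0.0, 0.001, -1.0]]
ft_force: [0.8, -0.8, -3.6]
finger_gap: 0.0172
finger_force: 59.3
[-0.05710855 -0.0015968   0.08365333] 220
```

```bash
python3 -m jog '[[[0,0,0],[0,0,-0.15],1],[[0,0,0],[0,0,-0.1],1],[[0,0,0],[0,0,0],1],[[0,0,0],[0,0,0],1]]'
```

```text
t: 14.15
ee_pos: [0.4593, -0.3384, 0.0314]
orientation: [[0.796, 0.606, 0.001], [0.606, -0.796, -0.001], [-0.0, 0.002, -1.0]]
ft_force: [-4.0, 1.9, 8.8]
finger_gap: 0.0169
finger_force: 61.3
```

Seated (+12 N). Release and rise.

```bash
python3 -m jog '[[[0,0,0],[0,0,0],2.4],[[0,0,0],[0,0,0],3.5],[[0,0,0],[0,0,0],6],[[0,0,0],[0,0,0],6],[[0,0,0],[0,0,1],6],[[0,0,0],[0,0,3],6],[[0,0,0],[0,0,5],6],[[0,0,0],[0,0,5],6]]'
python3 -m jog '[[[0,0,0],[0,0,4],6],[[0,0,0],[0,0,0],6],[[0,0,0],[0,0,0],6]]'
python3 - <<'E'
from h import *
c=wrist('w7')
cv2.imwrite('pics/w7.png',cv2.cvtColor(c['img'],cv2.COLOR_RGB2BGR))
s=camera('scene');W=cloud(s);P=W[200:280,70:160].reshape(-1,3)
d=np.hypot(P[:,0]-.502,P[:,1]+.307);t=P[(d<.035)&(P[:,2]>.075)&(P[:,2]<.095)]
A=np.c_[t[:,:2]-[.502,-.307],np.ones(len(t))];print(np.linalg.lstsq(A,t[:,2],rcond=None)[0],len(t),cv2.minEnclosingCircle((t[:,:2]*1000).astype(np.float32)))
E
```

```text
t: 15.15
ee_pos: [0.4591, -0.3379, 0.1718]
orientation: [[0.796, 0.606, 0.0], [0.606, -0.796, -0.0], [0.0, 0.0, -1.0]]
ft_force: [0.1, -1.2, -1.1]
finger_gap: 0.0602
finger_force: 0.0
t: 15.52
ee_pos: [0.4589, -0.3377, 0.2097]
orientation: [[0.796, 0.606, -0.0], [0.606, -0.796, 0.0], [-0.0, -0.0, -1.0]]
ft_force: [0.4, -0.1, 0.2]
finger_gap: 0.0601
finger_force: 0.0
[-0.06535671 -0.00851814  0.0824647 ] 239 ((502.69049072265625, -306.0008850097656), 25.186504364013672)
```

View pics/w7.png

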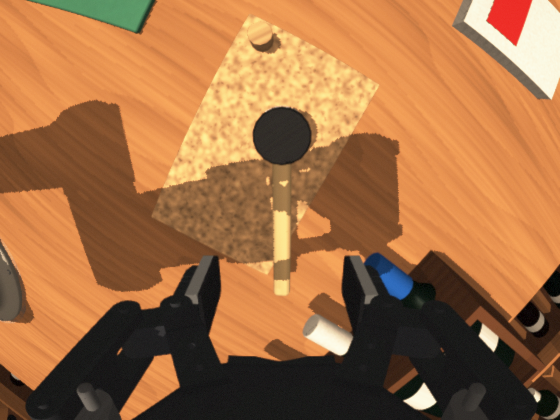

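The mallet stands on the mat with its head at (282,135), and the cork at (262,35) is undisturbed. Handing in.

```bash
python3 -c "
from h import *
print(order.sign_off())"
```

```text
the job is handed in; nothing more can be done
None
```

The job is handed in, with no verdict returned: the stop's pointer measured within about 1 mm of the red clip, the pin read level with its block after the mallet pressed it down, and the mallet stands upright on its head on the cork mat.

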